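Drive a worn bush out of its bearing housing

ROBOT

A 7-joint arm with a two-finger parallel gripper is mounted at the origin on the work surface. World frame = base frame: x ahead of the robot, y to its left, z up, the work surface at z = 0. Lengths are in m, angles in rad, forces in N, time in s.
With the tool pointing down it reaches from about 0.425 to 1.025 m from the base axis. Payload 9.4 kg.
Tool frame: the origin (TCP) lies between the finger pads; the fingertips stand 25 mm ahead of it and the grasp point (between the pads) lies 6 mm ahead of it; z points along the fingers, y is the direction in which the jaws open and shut (so a half turn about z gives the same grasp; the last joint's range is limited). The gripper opens to 85 mm and grips with 20 to 120 N. Pads are 22 mm wide; open, the fingers measure 114 mm over their backs; the gripper's body (76 mm by 85 mm) begins 54 mm behind the grasp point. The pads swing forward as they close: fully open they stand 13 mm farther back than shut.
Start: joints at [-1.332, 0.599, -0.003, 1.599, 0.002, 0.943, -0.08], TCP at [0.225, 0.689, 0.227] pointing down, gripper open.
Joint ranges: [-2.57, 2.57], [-0.35, 1.97], [-1.29, 1.29], [0.11, 2.56], [-1.05, 4.19], [0.11, 1.86], [-2.63, 2.63]. Speed limits (rad/s): [2.22, 2.22, 3.01, 3.01, 3.14, 3.14, 3.14].

INTERFACE

Orientations are given as a 3x3 rotation matrix whose columns are the frame's x, y, z axes.
In Python, from station import arm gives the robot as it stands.
- The arm moves only by the shell command python3 -m jog 'ROWS' [FORCE]. ROWS is JSON, a list of rows, each a list of 7 numbers: the shift along the tool's x, y, z in cm, then the turn, a rotation vector about the tool's x, y, z in rad, then the closure, from 0 (fully open) to 1 (shut). In form: [[x, y, z, ax, ay, az, hand], ...]. A call has 1 to 5 rows; each row shifts and turns the commanded pose from where the row before left it, along the tool's axes as they then stand; what a row does not reach is not made up. A row lasts 1/10 s, in which the tool goes at most 50 mm and 8.59 degrees, less where a joint would pass 70% of its speed; a pose out of reach is approached as far as the arm can. A call with a gripper value outside its range is refused whole. The fingers move at their own pace and stop on an object; FORCE is the grip in N (left out, the last holds). Time passes only in rows, so rows that do not move let the fingers close. It gives the time, the measured TCP pose, the force and the opening at its end, in the units of the state.
- arm.state(): the state, without advancing time (a new reading comes with each control period).
- arm.snapshot(name): name is "scene" or "top" or "wrist"; returns a dict with "image" (420x560x3 uint8, blue, green, red), "intrinsics" (3x3 intrinsics, pixels), "T" (4x4, takes a point from camera to world coordinates). Camera axes: x right, y down, z forward; pixel columns grow to the right and rows downward; lengths in m; the calibration is good to about 2 mm. A picture is of the moment at which its call begins. There is no depth.
- arm.hand_in(): hands the job in, once; it reports no verdict.
The state is a dict: "time_s": time; "joints": joint angles; "joint_vel": joint speeds; "joint_torque": joint torques, N m; "tcp_pos": TCP position; "ee_rot": TCP orientation; "wrist_force": force on the tool from outside, world axes, zero at the start; "wrist_torque": the same for the moment, N m; "finger_gap": finger opening in m.
Only numpy, scipy, OpenCV 4.12 (cv2) and the standard library are available. Lean on these libraries where they do the work, as an engineer would, in place of code of your own. Each camera call takes 0.05 s, during which the arm holds its last target. There are 200 camera calls.

TASK

Take the thin drift by its square block and push its rod through the small hole in the back of the bearing housing, driving the stuck bush out of the other side until it lies wholly clear of the housing on the two rails. Draw the drift out again and stand it back on the bench, on its block, well clear of the housing; then lay the bush on its side in the empty half of the tray. Do not let the bush fall on the bench or knock over the screw jar.

Things in the scene. Friction and masses are not known exactly. Their poses are not given: they have to be found in the camera images.
- housing: Grey cast bearing housing, bolted down: block 52 (x) x 66 (y) x 84 high (screw head on top to 90), feet to 126 wide in y and 21 high. Origin: centre of its underside. The horizontal bore runs along its x axis, 50 mm above the bench; +x is the way the bush comes out, the side with the rails. Behind the 12 mm back wall (x -26 to -14) the bore is 31.4 mm wide.
- access (a point): Centre of the 20 mm access hole in the plane of the housing's back face (housing x -26, height 50 mm). Axes as the housing's.
- exit (a point): Centre of the bore's mouth in the plane of the exit face (housing x +26, 50 mm high; axes as the housing's). Two parallel 8 mm rails (centres at y +-9, tops 36 mm above the bench) run from here 68 mm out to a stop plate 34 wide and 60 high. Beside the rails is free space, so fingers can go down on either side of a bush lying on them.
- bush: Brass bush stuck in the bore, solid cylinder 30 mm diameter, 36 long, about 160 g. Origin: its centre; x: its axis, at the start along the housing's x. It starts with its front 1.5 to 4 mm inside the exit face. A spring ball pinches it: about 5 to 12 N slides it; it stays where it is left. Wholly out when its centre is 18 mm past the exit face. Out on the rails its centre is 49 mm above the bench.
- drift: Thin steel drift, loose: upright square block 44 (x) x 26 (y) x 46 high, a 12 mm round rod along x, centre line 30 mm above the block's underside, running 90 mm out of the +x face, and a 25 mm tail of the same rod behind. About 380 g, centre of mass 8 to 10 mm tipwards of the block's centre. Origin: centre of the block's underside; z up. The flat sides 26 mm apart (y) are for gripping.
- drift_grip (a point): Centre of the thin drift's block at rod height (30 mm above its underside).
- drift_tip (a point): End of the thin drift's rod, 112 mm from drift_grip along the drift's x.
- thick_drift: The other drift, not needed: same block but a 26 mm rod, too thick for the access hole. Origin and axes as the thin drift's. The two may stand in either place.
- tray: Shallow dark steel tray, fixed: 220 (x) x 120 (y) x 20 high outside, walls and floor 4 mm thick, a cross wall at x 0. Two old bushes stand in the -x half; the +x half is empty. Origin: centre of its underside.
- tray_empty (a point): Centre of the floor of the tray's empty half (tray x +55, 4 mm above the bench); the half is about 104 (x) x 112 (y) inside.
- jar: Glass screw jar with a steel cap, 52 mm diameter, 65 mm high, standing on the far side of the bench. Origin: centre of its underside, z up.
Things that resemble listed ones, but are neither listed nor needed, are in the scene too. Leave any turquoise look-alike of the drift alone. What is shaped like the housing but orange is not meant.

How it is judged:
On the way, in this order (a step that is already met when the one before it is completed fails the run):
1. the thin drift, through the access hole, bears on the bush (contact force between drift and bush above 0.5 N and x of drift_tip in the frame of access above 0.008 m).
2. the bush lies on the rails, wholly out of the housing (x of bush in the frame of exit above 0.016 m and height (world z) of bush between 0.042 and 0.056 m and contact force between the fingers and bush below 0.1 N), for 0.2 s.
3. the thin drift is drawn out and stands on the bench, let go (height (world z) of drift below 0.006 m and angle between drift's own z axis and vertical below 0.15 rad and horizontal distance between drift_tip and housing above 0.04 m and contact force between the fingers and drift below 0.1 N), for 0.2 s.
At the end, for the whole second after the job is handed in: The bush lies on its side (within about 15 degrees) at rest inside the empty half of the tray, and the thin drift stands upright on its block on the bench, at rest, its block's centre more than 100 mm and its tip more than 40 mm from the housing's centre (x of bush in the frame of tray_empty between -0.05 and 0.05 m and y of bush in the frame of tray_empty between -0.055 and 0.055 m and height (world z) of bush below 0.024 m and angle between bush's own x axis and vertical above 1.3 rad and linear speed of each of bush, drift below 0.02 m/s and height (world z) of drift below 0.006 m and angle between drift's own z axis and vertical below 0.15 rad and horizontal distance between drift_tip and housing above 0.04 m and horizontal distance between drift and housing above 0.1 m); the robot touches nothing.
It fails at once if the bush falls on to the bench (height (world z) of bush below 0.025 m and horizontal distance between bush and tray above 0.14 m).
It fails at once if the screw jar is knocked over (angle between jar's own z axis and vertical above 0.5 rad).
It also fails if it takes over 72 s, if anything falls off the work surface, if the arm or the gripper's body presses on something with over 40 N, if the wrist force passes 120 N, or if a joint passes its speed limit or range.

## Working session

There is one attempt and no reset: what is moved stays moved. The work goes in short steps, Python scripts to look and compute and a shell command to move; the robot and the scene stay as the last step left them, time stands still between calls to the robot, and variables do not carry over. Pictures are saved under pics/ and viewed, about 8 in all and at most 12, crops included, and the job is handed in when it is done.

```bash
ls; mkdir -p pics
python3 - <<'E'
from station import arm
import cv2,numpy as np
s=arm.state();print(s['tcp_pos'],s['ee_rot'],s['time_s'],s['finger_gap'])
for n in("scene","top"):
    d=arm.snapshot(n);cv2.imwrite(f'pics/{n}0.png',d['image']);np.savez(f'pics/{n}0.npz',**d)
    print(n,d['intrinsics'].tolist(),d['T'].round(4).tolist())
E
```

```text
pics
[0.22503496 0.68867259 0.22592102] [[-9.50568375e-01  3.10515124e-01 -3.49188254e-04]
 [ 3.10515286e-01  9.50567148e-01 -1.53406759e-03]
 [-1.44424304e-04 -1.56666443e-03 -9.99998762e-01]] 0.0 0.08524572102347795
scene [[408.97816913431507, 0.0, 282.0235502836968], [0.0, 408.97816913431507, 203.7493875913466], [0.0, 0.0, 1.0]] [[0.6867, 0.6122, -0.3921, 0.9289], [0.7269, -0.5847, 0.3601, -0.3643], [-0.0088, -0.5323, -0.8465, 0.8942], [0.0, 0.0, 0.0, 1.0]]
top [[383.4899792986526, 0.0, 278.4969909145797], [0.0, 383.4899792986526, 214.02155990683724], [0.0, 0.0, 1.0]] [[-0.0122, -0.9921, 0.1249, 0.4437], [-0.9999, 0.0129, 0.005, -0.0074], [-0.0065, -0.1248, -0.9922, 0.8394], [0.0, 0.0, 0.0, 1.0]]
```

View pics/top0.png

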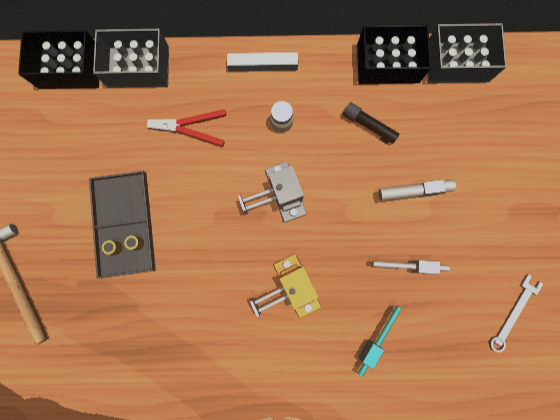

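View pics/scene0.png

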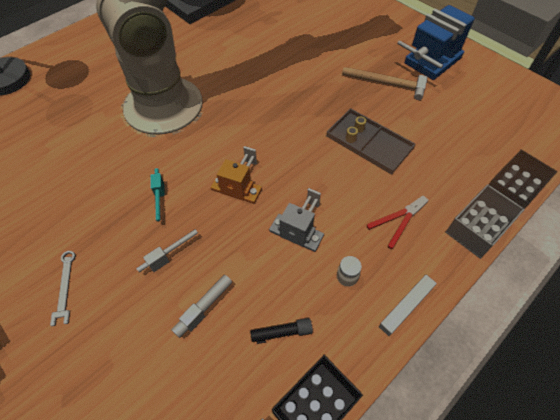

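Top view candidates: drift-like items are the thin grey drift (428,267), the thick grey drift (435,187) and the turquoise look-alike (372,355). Housing-like items are the grey housing (285,190) and the orange one (298,288). I choose the thin grey drift and the grey housing. The tray is at (122,225) with its empty half at the top of the picture, and the jar is at (282,115).

```bash
cat > h.py <<'E'
import numpy as np,cv2
def ray(d,u,v,z):
    K,T=d['intrinsics'],d['T'];r=T[:3,:3]@np.linalg.inv(K)@[u,v,1];o=T[:3,3]
    return (o+r*(z-o[2])/r[2])
def proj(d,P):
    K,T=d['intrinsics'],d['T'];p=K@(T[:3,:3].T@(np.asarray(P)-T[:3,3]));return p[:2]/p[2]
def tri(d1,p1,d2,p2):
    A=[];b=[]
    for d,p in((d1,p1),(d2,p2)):
        r=d['T'][:3,:3]@np.linalg.inv(d['intrinsics'])@[*p,1];r/=np.linalg.norm(r);M=np.eye(3)-np.outer(r,r);A.append(M);b.append(M@d['T'][:3,3])
    return np.linalg.lstsq(np.vstack(A),np.hstack(b),rcond=None)[0]
E
python3 - <<'E'
import cv2,numpy as np
t=cv2.imread('pics/top0.png');s=cv2.imread('pics/scene0.png')
def crop(im,x,y,w,h,k):
    return cv2.resize(im[y:y+h,x:x+w],None,fx=k,fy=k,interpolation=cv2.INTER_CUBIC)
a=crop(t,230,155,80,75,4);b=crop(t,365,242,100,50,4)
c=crop(s,260,180,80,75,4);e=crop(s,130,225,100,50,4)
W=np.zeros((600,800,3),np.uint8)
W[:300,:320]=a;W[:200,400:800]=b;W[300:600,:320]=c;W[300:500,400:800]=e
cv2.imwrite('pics/c1.png',W)
E
```

```text
(no output)
```

View pics/c1.png

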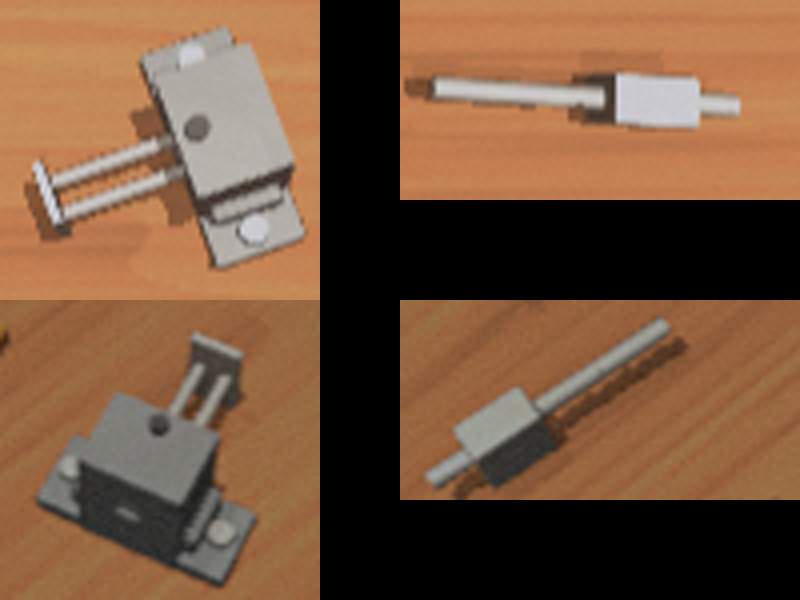

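Run:
```python
import numpy as np,cv2
from h import *
t=dict(np.load('pics/top0.npz'));s=dict(np.load('pics/scene0.npz'))
f=lambda x,y,ox,oy,cx,cy:(ox+(x-cx)/4-.4,oy+(y-cy)/4-.4)
P=np.array([ray(t,*f(x,y,230,155,0,0),.084) for x,y in[(157,78),(252,44),(294,165),(199,197)]])
S=np.array([ray(s,*f(x,y,260,180,0,300),.084) for x,y in[(120,394),(217,433),(185,502),(82,460)]])
for Q in(P,S):
    print('housing',Q.mean(0).round(4)); e=np.roll(Q,-1,0)-Q; print(np.linalg.norm(e,axis=1).round(4),np.arctan2(e[:,1],e[:,0]).round(3))
# rails plate centre top z=.06
a=ray(t,*f(37,163,230,155,0,0),.06);b=ray(t,*f(60,221,230,155,0,0),.06);print('plate',a.round(4),b.round(4),np.linalg.norm(a-b))
D=np.array([ray(t,*f(x,y,365,242,400,0),.046) for x,y in[(615,73),(699,76),(698,128),(616,125)]])
E=np.array([ray(s,*f(x,y,130,225,400,300),.046) for x,y in[(455,430),(517,388),(555,440),(490,485)]])
for Q in(D,E):
    print('drift',Q.mean(0).round(4)); e=np.roll(Q,-1,0)-Q; print(np.linalg.norm(e,axis=1).round(4),np.arctan2(e[:,1],e[:,0]).round(3))
for nm,d,p,q in(('top',t,f(437,87,365,242,400,0),f(740,106,365,242,400,0)),('sc',s,f(664,325,130,225,400,300),f(432,480,130,225,400,300))):
    a=ray(d,*p,.03);b=ray(d,*q,.03);v=a-b;print(nm,'tip',a.round(4),'tail',b.round(4),np.linalg.norm(v).round(4),np.arctan2(v[1],v[0]).round(3))
T=np.array([ray(t,u,v,.02) for u,v in[(90,179),(146,172),(155,270),(98,277)]]);e=np.roll(T,-1,0)-T
print('tray',T.mean(0),np.linalg.norm(e,axis=1),np.arctan2(e[:,1],e[:,0]))
print('jar',ray(t,282,110,.065))
```

```text
housing [ 0.5977 -0.0193  0.084 ]
[0.0509 0.0652 0.0501 0.0641] [-1.234 -2.831  1.886  0.323]
housing [ 0.6025 -0.0175  0.084 ]
[0.0618 0.0492 0.0642 0.0497] [ 0.364 -1.172 -2.771  1.923]
plate [0.5817 0.0778 0.06  ] [0.5513 0.0659 0.06  ] 0.03256438246811651
drift [ 0.431  -0.3095  0.046 ]
[0.0429 0.0264 0.0417 0.0264] [-1.619  3.058  1.522 -0.038]
drift [ 0.4446 -0.3111  0.046 ]
[0.0407 0.0423 0.0421 0.0422] [ 1.516 -0.071 -1.628  3.037]
top tip [ 0.4391 -0.2014  0.03  ] tail [ 0.4273 -0.3586  0.03  ] 0.1576 1.496
sc tip [ 0.4411 -0.1995  0.03  ] tail [ 0.4303 -0.3557  0.03  ] 0.1565 1.502
tray [0.53022257 0.33333519 0.02      ] [0.12298315 0.21415466 0.12118753 0.21362734] [-1.45709523 -3.02131847  1.67998604  0.12870206]
jar [ 0.76196862 -0.01362645  0.065     ]
```

```bash
cat >> h.py <<'E'
def go(P,yaw,arm):
    s=arm.state();R=s['ee_rot']
    from scipy.spatial.transform import Rotation as Ro
    c,n=np.cos(yaw),np.sin(yaw);G=np.array([[c,n,0],[n,-c,0],[0,0,-1.]])
    print('t',round(s['time_s'],2),'tcp',s['tcp_pos'].round(4),'gap',round(s['finger_gap'],4),'F',np.round(s['wrist_force'],1),'j',np.round(s['joints'],2))
    print('shift cm (current tool axes)',(R.T@(np.asarray(P)-s['tcp_pos'])*100).round(2),'(target axes)',(G.T@(np.asarray(P)-s['tcp_pos'])*100).round(2),'rot',Ro.from_matrix(R.T@G).as_rotvec().round(3))
E
python3 -m jog '[[0,0,0,0,0,0.147,0],[0,0,0,0,0,0.147,0],[0,0,0,0,0,0.147,0],[0,0,0,0,0,0.147,0],[0,0,0,0,0,0.147,0]]'
python3 -m jog '[[0,0,0,0,0,0.147,0],[0,0,0,0,0,0.147,0],[0,0,0,0,0,0.147,0],[0,0,0,0,0,0.147,0]]'
python3 -m jog '[[-2.66,3.44,0,0,0,0,0],[-2.66,3.44,0,0,0,0,0],[-2.66,3.44,0,0,0,0,0],[-2.66,3.44,0,0,0,0,0],[-2.66,3.44,0,0,0,0,0]]'
python3 -m jog '[[-2.66,3.44,0,0,0,0,0],[-2.66,3.44,0,0,0,0,0],[-2.66,3.44,0,0,0,0,0],[-2.66,3.44,0,0,0,0,0],[-2.66,3.44,0,0,0,0,0]]'
python3 - <<'E'
from station import arm
from h import *
go([.432,-.311,.2],1.5,arm)
t=dict(np.load('pics/top0.npz'))
print('thick tip',ray(t,380,194,.03),'block',ray(t,435,187,.046))
E
```

```text
time_s: 0.6
tcp_pos: [0.2251, 0.6889, 0.2263]
ee_rot: [[-0.492, 0.871, -0.0], [0.871, 0.492, -0.001], [-0.001, -0.001, -1.0]]
wrist_force: [-0.6, -0.1, 0.4]
finger_gap: 0.0855
time_s: 1.0
tcp_pos: [0.225, 0.6889, 0.2263]
ee_rot: [[0.074, 0.997, -0.0], [0.997, -0.074, -0.001], [-0.001, -0.0, -1.0]]
wrist_force: [0.2, -0.5, 1.0]
finger_gap: 0.0854
time_s: 1.5
tcp_pos: [0.3886, 0.5434, 0.2265]
ee_rot: [[0.068, 0.998, -0.0], [0.998, -0.068, -0.001], [-0.001, -0.0, -1.0]]
wrist_force: [0.7, 0.8, 0.4]
finger_gap: 0.086
time_s: 2.0
tcp_pos: [0.5513, 0.399, 0.2265]
ee_rot: [[0.068, 0.998, -0.0], [0.998, -0.068, -0.0], [-0.0, -0.0, -1.0]]
wrist_force: [0.2, -0.8, -1.0]
finger_gap: 0.0854
t 2.0 tcp [0.5513 0.399  0.2265] gap 0.0854 F [ 0.2 -0.8 -1. ] j [-0.94  0.57  0.36  1.72 -0.24  0.89 -0.55]
shift cm (current tool axes) [-71.65  -7.08   2.68] (target axes) [-71.67  -6.87   2.65] rot [-0.     0.     0.003]
thick tip [ 0.58588535 -0.22084986  0.03      ] block [ 0.59642416 -0.33249061  0.046     ]
```

```bash
python3 -m jog '[[-4.5,0.6,0,0,0,0,0],[-4.5,0.6,0,0,0,0,0],[-4.5,0.6,0,0,0,0,0],[-4.5,0.6,0,0,0,0,0],[-4.5,0.6,0,0,0,0,0]]' >/dev/null
python3 -m jog '[[-4.5,0.6,0,0,0,0,0],[-4.5,0.6,0,0,0,0,0],[-4.5,0.6,0,0,0,0,0],[-4.5,0.6,0,0,0,0,0],[-3.3,-1.8,0,0,0,0,0]]' >/dev/null
python3 -m jog '[[-4,-1.8,0,0,0,0,0],[-4,-1.8,0,0,0,0,0],[-4,-1.8,0,0,0,0,0],[-4,-1.8,0,0,0,0,0],[-4,-1.8,0,0,0,0,0]]' >/dev/null
python3 -m jog '[[-4,-1.6,0,0,0,0,0],[-2,-0.6,0,0,0,0,0],[0,0,0,0,0,0,0]]'
python3 - <<'E'
from station import arm
from h import *
go([.432,-.311,.15],1.5,arm)
d=arm.snapshot('wrist');cv2.imwrite('pics/w1.png',d['image']);np.savez('pics/w1.npz',**d);print(d['T'].round(3).tolist())
E
```

```text
time_s: 3.8
tcp_pos: [0.4252, -0.294, 0.2269]
ee_rot: [[0.073, 0.997, -0.0], [0.997, -0.073, -0.001], [-0.001, -0.0, -1.0]]
wrist_force: [-0.1, 0.5, 0.2]
finger_gap: 0.0852
t 3.8 tcp [ 0.4252 -0.294   0.2269] gap 0.0852 F [-0.1  0.5  0.2] j [ 0.21  0.37  0.39  2.09 -0.21  0.72  0.65]
shift cm (current tool axes) [-1.64  0.8   7.69] (target axes) [-1.65  0.79  7.69] rot [-0.     0.001 -0.003]
[[0.997, -0.069, -0.022, 0.431], [-0.072, -0.95, -0.305, -0.216], [0.0, 0.305, -0.952, 0.374], [0.0, 0.0, 0.0, 1.0]]
```

View pics/w1.png

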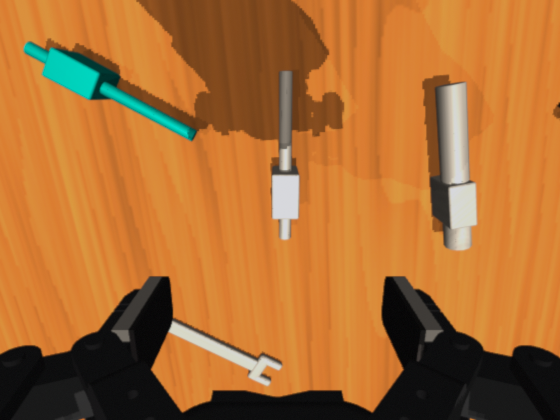

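The wrist view shows the thin grey drift block at (286,194), with its tip at (286,71) and tail at (285,239). The turquoise one is at (75,72) and the thick one at (455,200).

Run:
```python
from station import arm
from h import *
d=dict(np.load('pics/w1.npz'))
hs=cv2.cvtColor(d['image'],cv2.COLOR_BGR2HSV)
m=((hs[...,1]<90)&(hs[...,2]>50)).astype(np.uint8);m[:60]=0;m[260:]=0;m[:,:262]=0;m[:,:262]=0;m[:,310:]=0
ys,xs=np.nonzero(m);print(xs.min(),xs.max(),ys.min(),ys.max())
rows=[(y,xs[ys==y].mean().round(1),(ys==y).sum()) for y in range(70,242,12)];print(rows)
q=[ray(d,*p,.046) for p in[(274,170.5),(298.5,170.5),(299,191),(272.5,191)]]
c=np.mean([ray(d,*p,.046) for p in[(274,171),(298,171),(299,218),(272,218)]],0);print(c)
a=ray(d,286,71,.03);b=ray(d,285,239,.03);v=a-b;print(a,b,np.linalg.norm(v),np.arctan2(v[1],v[0]),a-.112*v/np.linalg.norm(v))
go([c[0],c[1],.036],np.arctan2(v[1],v[0]),arm)
```

```text
272 299 71 239
[(70, np.float64(nan), np.int64(0)), (82, np.float64(285.5), np.int64(12)), (94, np.float64(285.5), np.int64(12)), (106, np.float64(285.0), np.int64(13)), (118, np.float64(285.5), np.int64(12)), (130, np.float64(285.0), np.int64(11)), (142, np.float64(285.0), np.int64(11)), (154, np.float64(285.0), np.int64(11)), (166, np.float64(284.5), np.int64(20)), (178, np.float64(285.5), np.int64(28)), (190, np.float64(285.0), np.int64(27)), (202, np.float64(285.0), np.int64(27)), (214, np.float64(285.0), np.int64(27)), (226, np.float64(285.0), np.int64(11)), (238, np.float64(284.5), np.int64(8))]
[ 0.43235715 -0.30738472  0.046     ]
[ 0.44002836 -0.19796242  0.03      ] [ 0.42867681 -0.35837214  0.03      ] 0.16081086949000922 1.500148086822469 [ 0.43212234 -0.30968303  0.03      ]
t 3.85 tcp [ 0.4262 -0.2919  0.2267] gap 0.0853 F [0.1 1.2 0.4] j [ 0.2   0.37  0.39  2.09 -0.21  0.72  0.65]
shift cm (current tool axes) [-1.49  0.73 19.07] (target axes) [-1.5   0.72 19.07] rot [-0.  0. -0.]<stdin>:7: RuntimeWarning: Mean of empty slice.
  ret = ret.dtype.type(ret / rcount)
```

```bash
python3 -m jog '[[-1.67,0.72,2,0,0,0,0],[0,0,4,0,0,0,0],[0,0,4,0,0,0,0],[0,0,4,0,0,0,0],[0,0,3,0,0,0,0]]' >/dev/null
python3 -m jog '[[0,0,1.07,0,0,0,0],[0,0,1,0,0,0,0],[0,0,0,0,0,0,0],[0,0,0,0,0,0,1],[0,0,0,0,0,0,1]]' 80
python3 -m jog '[[0,0,0,0,0,0,1],[0,0,0,0,0,0,1],[0,0,0,0,0,0,1],[0,0,0,0,0,0,1],[0,0,0,0,0,0,1]]' 80
python3 -m jog '[[0,0,0,0,0,0,1],[0,0,-1,0,0,0,1],[0,0,-3,0,0,0,1],[0,0,-4,0,0,0,1],[0,0,-4,0,0,0,1]]' 80
python3 - <<'E'
from station import arm
from h import *
yaw=1.915;h=np.array([.600,-.0184])
e=np.array([np.cos(yaw),np.sin(yaw)])
P=h-e*(.026+.112+.02);print(P)
go([*P,.14],yaw,arm)
d=arm.snapshot('wrist');np.savez('pics/w2.npz',**d)
a=d['image'];b=arm.snapshot('top');np.savez('pics/t2.npz',**b)
cv2.imwrite('pics/w2.png',a);cv2.imwrite('pics/t2.png',b['image'])
E
```

```text
time_s: 4.85
tcp_pos: [0.4338, -0.3082, 0.0373]
ee_rot: [[0.068, 0.998, 0.002], [0.998, -0.068, -0.001], [-0.001, 0.002, -1.0]]
wrist_force: [-0.3, 0.3, 0.6]
finger_gap: 0.0591
time_s: 5.35
tcp_pos: [0.4332, -0.3081, 0.0371]
ee_rot: [[0.068, 0.998, 0.001], [0.998, -0.068, -0.0], [-0.0, 0.001, -1.0]]
wrist_force: [-2.1, 1.6, 11.0]
finger_gap: 0.0228
time_s: 5.85
tcp_pos: [0.4324, -0.3076, 0.1574]
ee_rot: [[0.068, 0.998, -0.002], [0.998, -0.068, 0.001], [0.001, -0.002, -1.0]]
wrist_force: [1.4, -0.7, -3.3]
finger_gap: 0.0229
[ 0.65331665 -0.16713243]
t 5.85 tcp [ 0.4324 -0.3076  0.1574] gap 0.0229 F [ 1.4 -0.7 -3.3] j [ 0.27  0.49  0.34  2.12 -0.29  0.58  0.75]
shift cm (current tool axes) [15.52 21.09  1.72] (target axes) [ 5.77 25.54  1.74] rot [-0.001 -0.001 -0.412]
```

```bash
python3 -m jog '[[0,0,0,0,0,-0.138,1],[0,0,0,0,0,-0.138,1],[0,0,0,0,0,-0.138,1],[0.8,4.2,0,0,0,0,1],[0.95,4.2,0,0,0,0,1]]' >/dev/null
python3 -m jog '[[1,4.3,0,0,0,0,1],[1,4.3,0,0,0,0,1],[1,4.3,0,0,0,0,1],[1,4.2,0,0,0,0,1],[0,0,0,0,0,0,1]]'
python3 - <<'E'
from station import arm
from h import *
go([.6533,-.1671,.056],1.915,arm)
d=arm.snapshot('wrist');np.savez('pics/w3.npz',**d)
b=arm.snapshot('top');np.savez('pics/t3.npz',**b)
W=np.zeros((600,800,3),np.uint8)
W[:420,:560]=d['image'];W[420:600,:]=cv2.resize(b['image'][160:250,235:485],(800,288))[50:230]
c=b['image'][150:240,240:400];W[420:600]=0;W[420:600,0:320]=cv2.resize(c,(320,180),interpolation=cv2.INTER_CUBIC)
cv2.imwrite('pics/w3.png',W)
E
```

```text
time_s: 6.95
tcp_pos: [0.6584, -0.1606, 0.1546]
ee_rot: [[-0.347, 0.938, 0.002], [0.938, 0.347, 0.003], [0.002, 0.003, -1.0]]
wrist_force: [-0.0, 0.5, -4.6]
finger_gap: 0.0227
t 6.95 tcp [ 0.6584 -0.1606  0.1546] gap 0.0227 F [-0.   0.5 -4.6] j [ 0.    0.63  0.24  1.79 -0.21  0.75  0.71]
shift cm (current tool axes) [-0.45 -0.73  9.85] (target axes) [-0.44 -0.7   9.86] rot [ 0.003 -0.002  0.01 ]
```

View pics/w3.png

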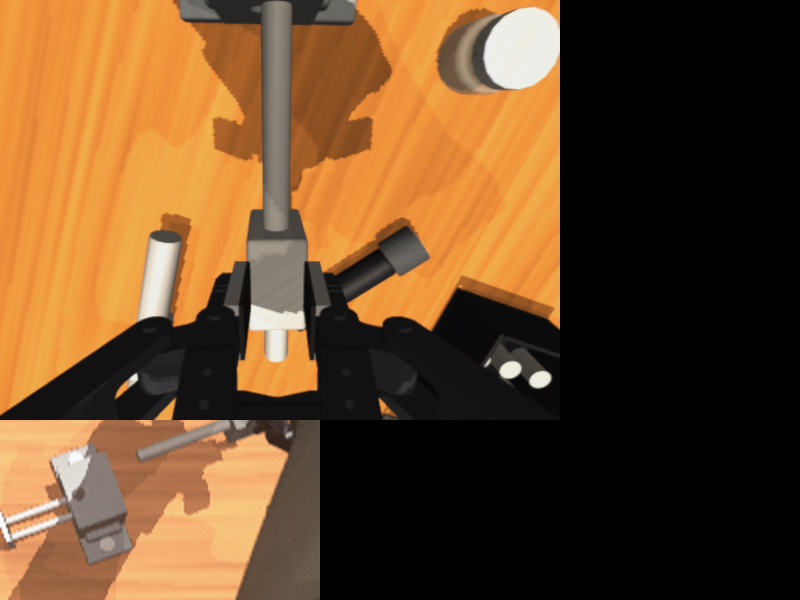

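The wrist view shows the drift held square, with its rod at u≈277. The housing's back foot edge runs from (183,20) to (353,24), and the jar at (515,50) is clear. I'll use the foot edge to get the housing's lateral line.

Run:
```python
from station import arm
from h import *
d=dict(np.load('pics/w3.npz'));t=dict(np.load('pics/t3.npz'));t0=dict(np.load('pics/top0.npz'))
for z in(0,.005):
  a=ray(d,183,20,z);b=ray(d,354,24,z);v=b-a;print('foot',a.round(4),b.round(4),np.linalg.norm(v),np.arctan2(v[1],v[0])+np.pi/2,(a+b)/2)
z=.1486
r1=ray(d,276.5,220,z);r0=ray(d,276.5,3,z);v=r0-r1;print('rod',r1,r0,np.arctan2(v[1],v[0]))
# tip in top view at rod height; crop scale2 offset(240,150) y-420
p=(240+139/2,150+(455-420)/2);T=ray(t,*p,z);print('tip',T)
# rod held axis vs tcp
print(np.array([.6584,-.1606])+.112*np.array([-.347,.938]))
yaw=1.92;e=np.array([np.cos(yaw),np.sin(yaw)]);n=np.array([-e[1],e[0]])
f=lambda x,y:(230+x/4-.4,155+y/4-.4)
A=[('topc',np.array([.5977,-.0193])),('scenec',np.array([.6025,-.0175])),('plate',np.array([.5665,.0719])),('foot',((ray(d,183,20,0)+ray(d,354,24,0))/2)[:2]),('rod1',r1[:2]),('rod0',r0[:2]),('tip',T[:2]),
 ('feet_top',((ray(t0,*f(217,268),.021)+ray(t0,*f(303,237),.021))/2)[:2]),
 ('tcp',arm.state()['tcp_pos'][:2])]
for k,p in A: q=p-np.array([.6,-.0184]);print(k,'along',(q@e).round(4),'lat',(q@n).round(4))
```

```text
foot [ 0.547  -0.0623  0.    ] [ 0.6683 -0.0201  0.    ] 0.12839413898702973 1.9056625781456358 [ 0.60766527 -0.04118837  0.        ]
foot [ 0.5484 -0.0627  0.005 ] [ 0.6677 -0.0212  0.005 ] 0.12627072902790135 1.9056625781456358 [ 0.60804558 -0.04196417  0.005     ]
rod [ 0.64959949 -0.13823493  0.1486    ] [ 0.61952432 -0.05715955  0.1486    ] 1.926014378005831
tip [ 0.61630085 -0.06214475  0.1486    ]
[ 0.619536 -0.055544]
topc along -0.0001 lat 0.0025
scenec along -0.0 lat -0.0027
plate along 0.0963 lat 0.0006
foot along -0.024 lat 0.0006
rod1 along -0.1296 lat -0.0056
rod0 along -0.0431 lat -0.0051
tip along -0.0467 lat -0.0003
feet_top along 0.0029 lat 0.0647
tcp along -0.1568 lat 0.0004
```

Run:
```python
from station import arm
from h import *
yaw=1.915;e=np.array([np.cos(yaw),np.sin(yaw)]);n=np.array([-e[1],e[0]])
P=np.array([.6,-.0184])+n*.0006-e*.158
go([*P,.0571],yaw,arm)
```

```text
t 7.05 tcp [ 0.6533 -0.1659  0.1547] gap 0.0227 F [-1.  -0.7 -5.2] j [ 0.01  0.63  0.25  1.8  -0.21  0.75  0.71]
shift cm (current tool axes) [-0.13 -0.08  9.76] (target axes) [-0.12 -0.1   9.76] rot [-0.002 -0.001  0.004]
```

```bash
python3 -m jog '[[-0.13,-0.08,2.5,0,0,0,1],[0,0,3,0,0,0,1],[0,0,3,0,0,0,1],[0,0,1.26,0,0,0,1],[0,0,0,0,0,0,1]]' >/dev/null
python3 -m jog '[[0,0,0,0,0,0,1],[0,0,0,0,0,0,1]]'
python3 - <<'E'
from station import arm
from h import *
yaw=1.915;e=np.array([np.cos(yaw),np.sin(yaw)]);n=np.array([-e[1],e[0]])
P=np.array([.6,-.0184])+n*.0006-e*.158
go([*P,.0571],yaw,arm)
d=arm.snapshot('scene');np.savez('pics/s4.npz',**d)
t=arm.snapshot('top');np.savez('pics/t4.npz',**t)
P0=np.array([.6,-.0184])+n*.0006
for k,al,z in(('tip exp',-.046,.05),('hole exp',-.026,.05)):print(k,proj(d,[*(P0+e*al),z]),proj(t,[*(P0+e*al),z]))
W=np.zeros((600,800,3),np.uint8)
W[:,:400]=cv2.resize(d['image'][190:290,250:317],(400,600),interpolation=cv2.INTER_CUBIC)
W[:400,400:]=cv2.resize(t['image'][170:250,270:350],(400,400),interpolation=cv2.INTER_CUBIC)
cv2.imwrite('pics/c4.png',W)
E
```

```text
time_s: 7.75
tcp_pos: [0.6539, -0.1696, 0.0601]
ee_rot: [[-0.339, 0.941, 0.002], [0.941, 0.339, -0.001], [-0.001, 0.002, -1.0]]
wrist_force: [-0.3, 0.1, -2.4]
finger_gap: 0.0228
t 7.75 tcp [ 0.6539 -0.1696  0.0601] gap 0.0228 F [-0.3  0.1 -2.4] j [ 0.04  0.75  0.2   1.85 -0.25  0.57  0.75]
shift cm (current tool axes) [ 0.25 -0.04  0.3 ] (target axes) [ 0.25 -0.04  0.3 ] rot [0.002 0.001 0.001]
tip exp [287.07638498 238.48399024] [305.93639132 179.65440569]
hole exp [290.89863679 231.66515259] [297.01716217 182.93408096]
```

View pics/c4.png

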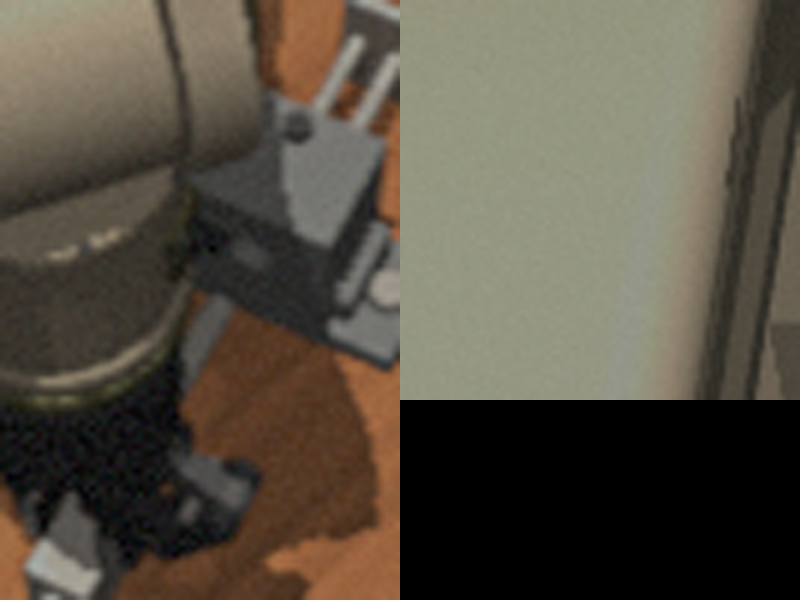

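The scene view agrees with the plan. The rod tip is near (286,240) against a predicted (287,239), and the hole patch is at (292,232) against a predicted (291,232). The top view is blocked by the arm. I'll lower by 3 mm and go in.

```bash
python3 -m jog '[[0,-0.04,0.3,0,0,0,1],[0,0,0,0,0,0,1],[0.5,0,0,0,0,0,1],[0.7,0,0,0,0,0,1],[0.7,0,0,0,0,0,1]]'
python3 -m jog '[[0.6,0,0,0,0,0,1],[0.3,0,0,0,0,0,1],[0,0,0,0,0,0,1],[0,0,0,0,0,0,1]]'
python3 - <<'E'
from station import arm
from h import *
yaw=1.915;e=np.array([np.cos(yaw),np.sin(yaw)]);n=np.array([-e[1],e[0]])
go([*(np.array([.6,-.0184])+n*.0006-e*.126),.0571],yaw,arm);print(arm.state()['wrist_torque'])
E
```

```text
time_s: 8.35
tcp_pos: [0.6461, -0.1502, 0.0554]
ee_rot: [[-0.339, 0.941, -0.0], [0.941, 0.339, 0.0], [0.0, -0.0, -1.0]]
wrist_force: [-0.1, 0.6, -3.1]
finger_gap: 0.0223
time_s: 8.75
tcp_pos: [0.6434, -0.1428, 0.0556]
ee_rot: [[-0.339, 0.941, 0.0], [0.941, 0.339, -0.0], [-0.0, 0.0, -1.0]]
wrist_force: [0.3, -0.8, -3.3]
finger_gap: 0.0225
t 8.75 tcp [ 0.6434 -0.1428  0.0556] gap 0.0225 F [ 0.3 -0.8 -3.3] j [ 0.01  0.74  0.2   1.89 -0.26  0.54  0.72]
shift cm (current tool axes) [ 0.58  0.05 -0.15] (target axes) [ 0.58  0.05 -0.15] rot [0.    0.    0.002]
[-0.00843512  0.02696307  0.02455505]
```

```bash
python3 -m jog '[[0.3,0.03,-0.1,0,0,0,1],[0.3,0,0,0,0,0,1],[0.3,0,0,0,0,0,1],[0.3,0,0,0,0,0,1],[0.2,0,0,0,0,0,1]]' 100
python3 -m jog '[[0.3,0,0,0,0,0,1],[0.3,0,0,0,0,0,1],[0.3,0,0,0,0,0,1],[0.3,0,0,0,0,0,1],[0,0,0,0,0,0,1]]'
python3 - <<'E'
from station import arm
from h import *
yaw=1.915;e=np.array([np.cos(yaw),np.sin(yaw)]);n=np.array([-e[1],e[0]])
go([*(np.array([.6,-.0184])+n*.0006-e*.083),.0571],yaw,arm);print(arm.state()['wrist_torque'])
E
```

```text
time_s: 9.25
tcp_pos: [0.6397, -0.1313, 0.057]
ee_rot: [[-0.338, 0.941, 0.003], [0.941, 0.338, -0.003], [-0.003, 0.001, -1.0]]
wrist_force: [1.6, -7.2, -2.8]
finger_gap: 0.0217
time_s: 9.75
tcp_pos: [0.6353, -0.1192, 0.0569]
ee_rot: [[-0.338, 0.941, 0.002], [0.941, 0.338, -0.001], [-0.002, 0.001, -1.0]]
wrist_force: [1.3, -2.5, -3.0]
finger_gap: 0.0217
t 9.75 tcp [ 0.6353 -0.1192  0.0569] gap 0.0217 F [ 1.3 -2.5 -3. ] j [-0.03  0.73  0.2   1.92 -0.27  0.52  0.7 ]
shift cm (current tool axes) [ 2.38  0.02 -0.03] (target axes) [ 2.38  0.01 -0.02] rot [0.001 0.002 0.001]
[-7.70998497e-01 -2.97630329e-01  1.87798084e-04]
```

```bash
python3 -m jog '[[0.3,0,0,0,0,0,1],[0.4,0,0,0,0,0,1],[0.4,0,0,0,0,0,1],[0.4,0,0,0,0,0,1],[0.4,0,0,0,0,0,1]]'
python3 -m jog '[[0.3,0,0,0,0,0,1],[0.2,0,0,0,0,0,1],[0,0,0,0,0,0,1],[0,0,0,0,0,0,1]]'
python3 - <<'E'
from station import arm
from h import *
yaw=1.915;e=np.array([np.cos(yaw),np.sin(yaw)]);n=np.array([-e[1],e[0]])
go([*(np.array([.6,-.0184])+n*.0006-e*.083),.0571],yaw,arm)
d=arm.snapshot('scene');np.savez('pics/s5.npz',**d)
t=arm.snapshot('top');np.savez('pics/t5.npz',**t)
for al in(.026,.062,.094):print(proj(d,[*(np.array([.6,-.0184])+e*al),.064]),proj(t,[*(np.array([.6,-.0184])+e*al),.064]))
W=np.zeros((600,800,3),np.uint8)
W[:,:400]=cv2.resize(d['image'][170:250,280:333],(400,600),interpolation=cv2.INTER_CUBIC)
W[:400,400:]=cv2.resize(t['image'][160:240,230:310],(400,400),interpolation=cv2.INTER_CUBIC)
cv2.imwrite('pics/c5.png',W)
E
```

```text
time_s: 10.25
tcp_pos: [0.6282, -0.0999, 0.0565]
ee_rot: [[-0.339, 0.941, -0.0], [0.941, 0.339, 0.0], [0.0, -0.0, -1.0]]
wrist_force: [0.7, -0.2, -4.5]
finger_gap: 0.0218
time_s: 10.65
tcp_pos: [0.6264, -0.0953, 0.0564]
ee_rot: [[-0.339, 0.941, -0.001], [0.941, 0.339, 0.0], [0.0, -0.0, -1.0]]
wrist_force: [0.8, -0.1, -4.4]
finger_gap: 0.0219
t 10.65 tcp [ 0.6264 -0.0953  0.0564] gap 0.0219 F [ 0.8 -0.1 -4.4] j [-0.07  0.72  0.2   1.95 -0.27  0.51  0.67]
shift cm (current tool axes) [-0.17  0.05 -0.07] (target axes) [-0.17  0.05 -0.07] rot [-0.    -0.     0.002]
[300.89537424 211.63274012] [273.51931431 189.97243699]
[307.33171945 200.18825039] [257.05967022 196.02203785]
[312.86966012 190.34121716] [242.38139527 201.41691178]
```

View pics/c5.png

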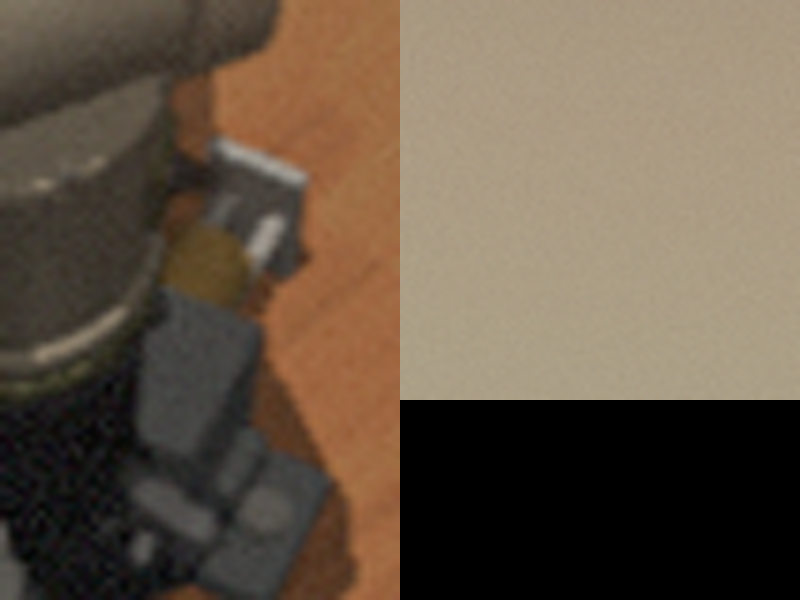

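The scene view shows the brass bush standing out of the exit face on the rails, its front at about (308,201) where I predicted (307,200). The axial force has dropped to about 0. I'll push 3 mm more for margin, withdraw, and take the drift back to its free original spot.

```bash
python3 -m jog '[[0.3,0.03,0,0,0,0,1],[0,0,0,0,0,0,1],[-0.5,0,0,0,0,0,1],[-1.2,0,0,0,0,0,1],[-1.5,0,0,0,0,0,1]]'
python3 -m jog '[[-1.5,0,0,0,0,0,1],[-1.5,0,0,0,0,0,1],[-1.5,0,0,0,0,0,1],[-1,0,0,0,0,0,1],[0,0,0,0,0,0,1]]'
python3 - <<'E'
from station import arm
from h import *
go([.432,-.308,.16],1.5,arm)
E
```

```text
time_s: 11.25
tcp_pos: [0.6372, -0.1235, 0.0566]
ee_rot: [[-0.34, 0.941, 0.0], [0.941, 0.34, -0.0], [-0.0, 0.0, -1.0]]
wrist_force: [0.5, -0.4, -3.6]
finger_gap: 0.0222
time_s: 11.75
tcp_pos: [0.6557, -0.177, 0.0565]
ee_rot: [[-0.337, 0.942, 0.001], [0.942, 0.337, -0.001], [-0.001, 0.0, -1.0]]
wrist_force: [0.6, 0.0, -4.3]
finger_gap: 0.0219
t 11.75 tcp [ 0.6557 -0.177   0.0565] gap 0.0219 F [ 0.6  0.  -4.3] j [ 0.05  0.75  0.2   1.84 -0.25  0.57  0.76]
shift cm (current tool axes) [ -4.81 -25.47 -10.35] (target axes) [-14.65 -21.39 -10.35] rot [0.    0.001 0.414]
```

```bash
python3 -m jog '[[0,0,-3.5,0,0,0,1],[0,0,-3.5,0,0,0,1],[0,0,-3.3,0,0,0,1],[-0.8,-4.2,0,0,0,0,1],[-0.8,-4.2,0,0,0,0,1]]' >/dev/null
python3 -m jog '[[-0.8,-4.2,0,0,0,0,1],[-0.8,-4.2,0,0,0,0,1],[-0.8,-4.2,0,0,0,0,1],[-0.8,-4.2,0,0,0,0,1],[0,0,0,0,0,0.138,1]]' >/dev/null
python3 -m jog '[[0,0,0,0,0,0.138,1],[0,0,0,0,0,0.138,1],[0,0,0,0,0,0,1],[0,0,0,0,0,0,1]]'
python3 - <<'E'
from station import arm
from h import *
go([.432,-.308,.0385],1.5,arm)
E
```

```text
time_s: 13.15
tcp_pos: [0.4348, -0.3044, 0.1595]
ee_rot: [[0.063, 0.998, -0.0], [0.998, -0.063, 0.0], [0.0, -0.0, -1.0]]
wrist_force: [0.1, 0.1, -3.2]
finger_gap: 0.0218
t 13.15 tcp [ 0.4348 -0.3044  0.1595] gap 0.0218 F [ 0.1  0.1 -3.2] j [ 0.26  0.48  0.34  2.12 -0.29  0.58  0.75]
shift cm (current tool axes) [-0.38 -0.26 12.1 ] (target axes) [-0.38 -0.26 12.1 ] rot [-0.    -0.     0.008]
```

```bash
python3 -m jog '[[0,0,4,0,0,0,1],[0,0,4,0,0,0,1],[0,0,2.8,0,0,0,1],[0,0,0.8,0,0,0,1],[0,0,0,0,0,0,1]]'
python3 -m jog '[[0,0,0.3,0,0,0,1],[0,0,0.2,0,0,0,1],[0,0,0.1,0,0,0,1],[0,0,0,0,0,0,1]]'
```

```text
time_s: 13.65
tcp_pos: [0.4342, -0.3048, 0.0428]
ee_rot: [[0.066, 0.998, -0.001], [0.998, -0.066, 0.001], [0.001, -0.002, -1.0]]
wrist_force: [-0.9, 0.2, -3.6]
finger_gap: 0.0219
time_s: 14.05
tcp_pos: [0.435, -0.3052, 0.0381]
ee_rot: [[0.068, 0.998, 0.001], [0.998, -0.068, -0.0], [-0.0, 0.001, -1.0]]
wrist_force: [-0.1, -0.5, -3.2]
finger_gap: 0.022
```

```bash
python3 -m jog '[[0,0,0.1,0,0,0,1],[0,0,0.1,0,0,0,1],[0,0,0,0,0,0,1]]'
python3 -m jog '[[0,0,0,0,0,0,0.4],[0,0,0,0,0,0,0.2],[0,0,0,0,0,0,0],[0,0,0,0,0,0,0],[0,0,0,0,0,0,0]]'
python3 -m jog '[[0,0,-2,0,0,0,0],[0,0,-4,0,0,0,0],[0,0,-4,0,0,0,0],[0,0,-4,0,0,0,0],[0,0,-4,0,0,0,0]]'
python3 - <<'E'
from station import arm
from h import *
yaw=1.915;e=np.array([np.cos(yaw),np.sin(yaw)])
d=arm.snapshot('wrist');t=arm.snapshot('top');np.savez('pics/t6.npz',**t);s=arm.snapshot('scene');np.savez('pics/s6.npz',**s)
B=np.array([.6,-.0184])+e*.052
go([*B,.2],yaw,arm)
W=np.zeros((600,800,3),np.uint8)
W[:300,:400]=cv2.resize(d['image'],(400,300))
W[300:600,:400]=cv2.resize(t['image'][155:230,225:325],(400,300),interpolation=cv2.INTER_CUBIC)
W[:300,400:]=cv2.resize(s['image'][170:245,250:350],(400,300),interpolation=cv2.INTER_CUBIC)
W[300:600,400:]=cv2.resize(t['image'][165:285,85:165],(200,300),interpolation=cv2.INTER_CUBIC).repeat(1,0) if 0 else cv2.resize(t['image'][165:285,70:230],(400,300),interpolation=cv2.INTER_CUBIC)
cv2.imwrite('pics/c6.png',W)
E
```

```text
time_s: 14.35
tcp_pos: [0.4348, -0.3054, 0.0371]
ee_rot: [[0.068, 0.998, 0.002], [0.998, -0.068, -0.001], [-0.0, 0.002, -1.0]]
wrist_force: [-3.3, 1.8, 18.1]
finger_gap: 0.0214
time_s: 14.85
tcp_pos: [0.4347, -0.3051, 0.0354]
ee_rot: [[0.068, 0.998, -0.0], [0.998, -0.068, 0.0], [0.0, -0.0, -1.0]]
wrist_force: [0.0, -0.2, 0.2]
finger_gap: 0.0851
time_s: 15.35
tcp_pos: [0.4343, -0.305, 0.217]
ee_rot: [[0.068, 0.998, -0.0], [0.998, -0.068, 0.0], [0.0, -0.0, -1.0]]
wrist_force: [0.3, -0.2, 0.9]
finger_gap: 0.0855
t 15.5 tcp [ 0.4357 -0.3056  0.2178] gap 0.0853 F [-0.   0.6 -0.3] j [ 0.2   0.4   0.42  2.07 -0.25  0.71  0.71]
shift cm (current tool axes) [34.54 12.36  1.78] (target axes) [26.69 25.16  1.78] rot [ 0.004  0.002 -0.412]
```

View pics/c6.png

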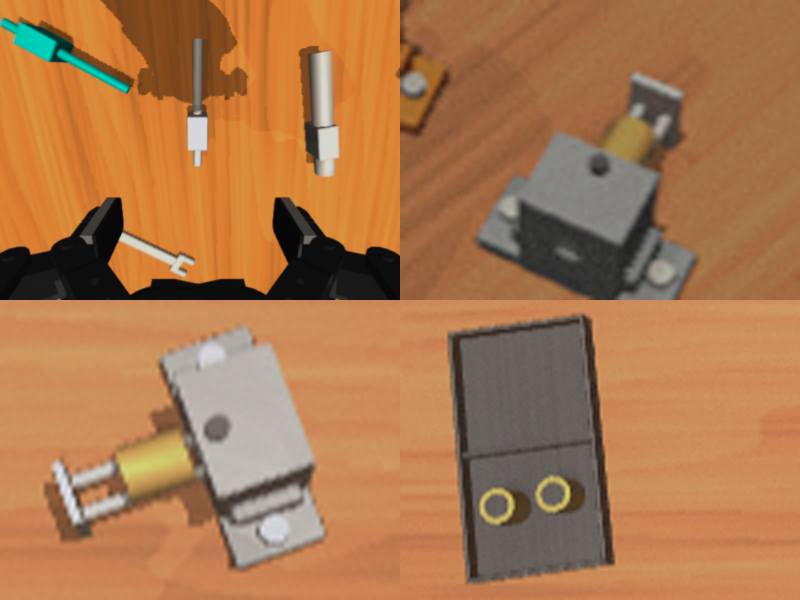

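The drift stands upright alone. The bush lies on the rails clear of the housing at top px ≈(264,196), short of the stop plate. The empty half of the tray is clear.

Run:
```python
from station import arm
from h import *
t=dict(np.load('pics/t6.npz'));s=dict(np.load('pics/s6.npz'))
yaw=1.915;e=np.array([np.cos(yaw),np.sin(yaw)]);n=np.array([-e[1],e[0]])
C=[]
for d,(x0,x1,y0,y1) in((t,(245,285,180,215)),(s,(290,325,185,215))):
    hs=cv2.cvtColor(d['image'],cv2.COLOR_BGR2HSV)
    m=np.zeros(hs.shape[:2],np.uint8);m[y0:y1,x0:x1]=((hs[...,0]>=18)&(hs[...,0]<=32)&(hs[...,1]>80))[y0:y1,x0:x1]
    m=cv2.morphologyEx(m,cv2.MORPH_OPEN,np.ones((2,2)))
    c=max(cv2.findContours(m,0,2)[0],key=cv2.contourArea);r=cv2.minAreaRect(c);print(r,cv2.contourArea(c));C.append(r)
p=ray(t,*C[0][0],.053);q=p[:2]-np.array([.6,-.0184]);print('bush top',p,'along',q@e,'lat',q@n)
b=cv2.boxPoints(C[0]);w=np.array([ray(t,*x,.05) for x in b]);ed=np.roll(w,-1,0)-w;print(np.linalg.norm(ed,axis=1),np.arctan2(ed[:,1],ed[:,0]))
p2=ray(s,*C[1][0],.055);q=p2[:2]-np.array([.6,-.0184]);print('bush scene',p2,'along',q@e,'lat',q@n)
go([p[0],p[1],.2],yaw,arm)
# empty half corners from c6 crop scale2.5 offset (70,165)
T=np.array([ray(t,70+(x-400)/2.5,165+(y-300)/2.5,z) for x,y,z in[(460,340,.02),(585,323,.02),(592,440,.02),(468,455,.02)]]);print('empty',T.mean(0),np.linalg.norm(np.roll(T,-1,0)-T,axis=1))
```

```text
((263.91351318359375, 196.21893310546875), (10.807656288146973, 17.498111724853516), 72.89727020263672) 151.5
((308.25, 205.25001525878906), (11.384199142456055, 10.435514450073242), 18.43494987487793) 92.0
bush top [0.58039343 0.02638134 0.053     ] along 0.048770845418858136 lat 0.003345201265670336
[0.03658027 0.02289896 0.03645366 0.02286637] [-1.28089116 -2.85759285  1.85981838  0.28952927]
bush scene [0.58705163 0.03562558 0.055     ] along 0.055226066847865164 lat -0.006041901174248336
t 15.5 tcp [ 0.4357 -0.3056  0.2178] gap 0.0853 F [-0.   0.6 -0.3] j [ 0.2   0.4   0.42  2.07 -0.25  0.71  0.71]
shift cm (current tool axes) [34.11 12.19  1.78] (target axes) [26.37 24.83  1.78] rot [ 0.004  0.002 -0.412]
empty [0.58060931 0.33897502 0.02      ] [0.10982733 0.10347705 0.107158   0.10167091]
```

```bash
python3 -m jog '[[0,0,0,0,0,-0.138,0],[0,0,0,0,0,-0.138,0],[0,0,0,0,0,-0.138,0],[3.3,3.13,0,0,0,0,0],[3.3,3.13,0,0,0,0,0]]' >/dev/null
python3 -m jog '[[3.3,3.13,0,0,0,0,0],[3.3,3.13,0,0,0,0,0],[3.3,3.13,0,0,0,0,0],[3.3,3.13,0,0,0,0,0],[3.3,3.13,0,0,0,0,0]]' >/dev/null
python3 -m jog '[[3.3,3.13,0,0,0,0,0],[0,0,0,0,0,0,0],[0,0,0,0,0,0,0],[0,0,0,0,0,0,0]]'
python3 - <<'E'
from station import arm
from h import *
d=arm.snapshot('wrist')
go([.5822,.0284,.062],1.915,arm)
print('bush end pts expected',proj(d,[.5822,.0284,.049]))
hs=cv2.cvtColor(d['image'],cv2.COLOR_BGR2HSV)
m=((hs[...,0]>=18)&(hs[...,0]<=34)&(hs[...,1]>80)).astype(np.uint8);m[:120]=0;m[:,:200]=0;m[:,380:]=0
cv2.imwrite('pics/w7.png',d['image'])
E
```

```text
time_s: 16.9
tcp_pos: [0.5797, 0.0269, 0.2145]
ee_rot: [[-0.338, 0.941, -0.002], [0.941, 0.338, -0.001], [-0.0, -0.002, -1.0]]
wrist_force: [-0.3, -0.7, -0.4]
finger_gap: 0.0853
t 16.95 tcp [0.5799 0.0266 0.2149] gap 0.0858 F [ 0.5 -0.3  0.1] j [-0.34  0.45  0.28  1.96 -0.18  0.75  0.38]
shift cm (current tool axes) [ 0.09  0.3  15.29] (target axes) [ 0.09  0.28 15.29] rot [-0.001  0.    -0.   ]
bush end pts expected [280.78416106 185.40515998]
```

View pics/w7.png

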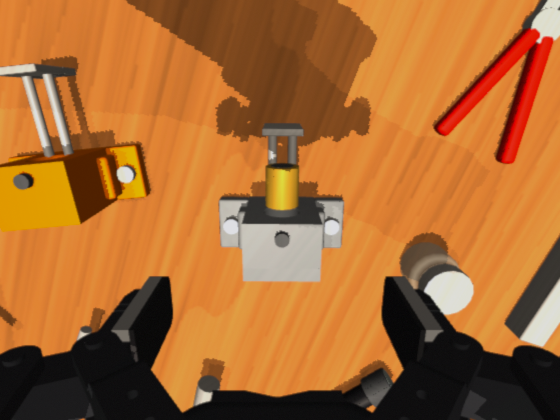

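The wrist view has the bush at (282,188) between the jaws, against a predicted (281,185). The jar at (440,280) is well to the side. I'll go down and grip.

```bash
python3 -m jog '[[0.12,0.33,3,0,0,0,0],[0,0,4,0,0,0,0],[0,0,4,0,0,0,0],[0,0,3,0,0,0,0],[0,0,1.29,0,0,0,0]]'
python3 -m jog '[[0,0,0,0,0,0,0],[0,0,0,0,0,0,0],[0,0,0,0,0,0,1],[0,0,0,0,0,0,1],[0,0,0,0,0,0,1]]' 50
python3 -m jog '[[0,0,0,0,0,0,1],[0,0,0,0,0,0,1],[0,0,0,0,0,0,1],[0,0,0,0,0,0,1]]'
python3 -m jog '[[0,0,-0.5,0,0,0,1],[0,0,-1,0,0,0,1],[0,0,-1.5,0,0,0,1],[0,0,-2,0,0,0,1],[0,0,0,0,0,0,1]]'
```

```text
time_s: 17.45
tcp_pos: [0.5816, 0.0287, 0.0601]
ee_rot: [[-0.337, 0.941, -0.004], [0.941, 0.337, -0.001], [0.001, -0.004, -1.0]]
wrist_force: [-0.6, 1.2, -0.4]
finger_gap: 0.0855
time_s: 17.95
tcp_pos: [0.5839, 0.0306, 0.0636]
ee_rot: [[-0.339, 0.941, 0.002], [0.941, 0.339, 0.0], [-0.0, 0.002, -1.0]]
wrist_force: [0.4, 0.2, -0.4]
finger_gap: 0.0443
time_s: 18.35
tcp_pos: [0.5834, 0.0305, 0.0626]
ee_rot: [[-0.339, 0.941, 0.0], [0.941, 0.339, -0.0], [-0.0, 0.0, -1.0]]
wrist_force: [-0.3, -0.0, 0.9]
finger_gap: -0.0
time_s: 18.85
tcp_pos: [0.5848, 0.0304, 0.1155]
ee_rot: [[-0.339, 0.941, 0.004], [0.941, 0.339, 0.001], [-0.001, 0.004, -1.0]]
wrist_force: [0.6, -0.2, -0.5]
finger_gap: -0.0003
```

The fingers shut on nothing, so I'll look.

Run:
```python
from station import arm
from h import *
go([.5822,.0284,.062],1.915,arm)
d=arm.snapshot('wrist');np.savez('pics/w8.npz',**d);s=arm.snapshot('scene');t=arm.snapshot('top')
W=np.zeros((600,800,3),np.uint8)
W[:420,:560]=d['image'];W[420:600,:240]=cv2.resize(s['image'][170:245,250:350],(240,180),interpolation=cv2.INTER_CUBIC)
W[420:600,240:480]=cv2.resize(t['image'][155:230,225:325],(240,180),interpolation=cv2.INTER_CUBIC)
cv2.imwrite('pics/c8.png',W)
```

```text
t 18.85 tcp [0.5848 0.0304 0.1155] gap -0.0003 F [ 0.6 -0.2 -0.5] j [-0.3   0.59  0.22  2.03 -0.24  0.54  0.44]
shift cm (current tool axes) [-0.09 -0.33  5.35] (target axes) [-0.1  -0.31  5.35] rot [0.004 0.001 0.002]
```

View pics/c8.png

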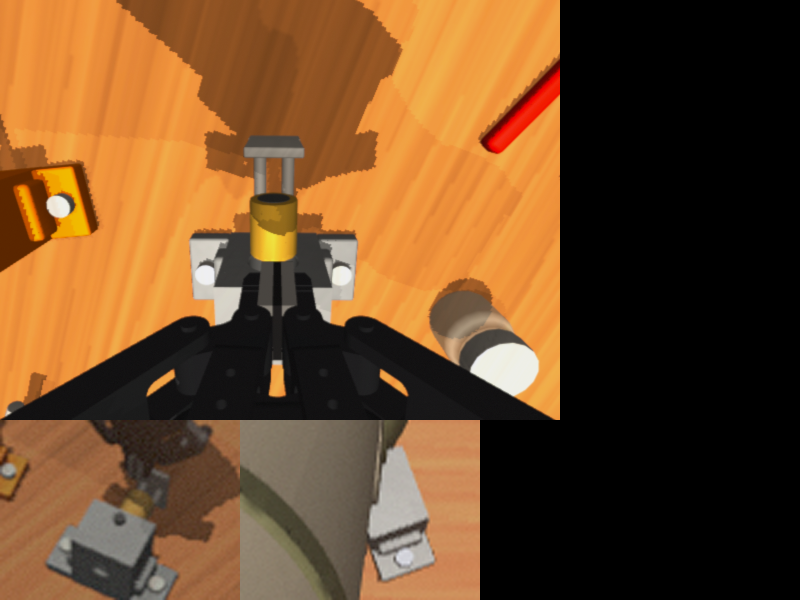

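Run:
```python
from h import *
d=dict(np.load('pics/w8.npz'))
yaw=1.915;e=np.array([np.cos(yaw),np.sin(yaw)]);n=np.array([-e[1],e[0]])
for k,u,v,z in(('front top',273,207,.064),('front low',273,195,.034),('back top',273,260,.064),('L',250.5,225,.05),('R',297.5,225,.05),('plate',273,137,.06),('plate low edge',274,155,.06)):
    p=ray(d,u,v,z);q=p[:2]-np.array([.6,-.0184]);print(k,p.round(4),'along',(q@e).round(4),'lat',(q@n).round(4))
for al,z in((.026,.084),(-.026,.084),(.05,.064),(.032,.064),(.068,.064)):print(al,proj(d,[*(np.array([.6,-.0184])+e*al),z]))
print(d['T'][:3,3])
```

```text
front top [0.5772 0.0446 0.064 ] along 0.067 lat 0.0002
front low [0.5774 0.0435 0.034 ] along 0.0659 lat 0.0004
back top [0.5885 0.0131 0.064 ] along 0.0336 lat 0.0002
L [0.5693 0.0246 0.05  ] along 0.0508 lat 0.0144
R [0.5969 0.0346 0.05  ] along 0.0509 lat -0.015
plate [0.5639 0.0815 0.06  ] along 0.1062 lat 0.0002
plate low edge [0.5678 0.0723 0.06  ] along 0.0963 lat -0.0003
0.026 [273.20899762 288.06769283]
-0.026 [273.21847568 364.86546661]
0.05 [273.39159294 234.57950555]
0.032 [273.39027647 262.34094621]
0.068 [273.3929789  205.35278836]
[0.55735338 0.10352118 0.26298459]
```

Run:
```python
from station import arm
from h import *
d=dict(np.load('pics/w8.npz'));s=arm.state();p,R=s['tcp_pos'],s['ee_rot']
for x in(.011,-.011):
  for z in(-.01,.0,.01,.02,.025):print(x,z,proj(d,p+R@[x,0,z]).round(1),proj(d,p+R@[x,.011,z]).round(1))
go([.5829,.0288,.056],1.915,arm)
```

```text
0.011 -0.01 [274.5 258.1] [300.5 258.1]
0.011 0.0 [274.6 248.5] [299.  248.5]
0.011 0.01 [274.6 239.9] [297.7 239.9]
0.011 0.02 [274.7 232.3] [296.5 232.3]
0.011 0.025 [274.7 228.7] [296.  228.7]
-0.011 -0.01 [274.6 303.4] [299.4 303.4]
-0.011 0.0 [274.6 291.7] [298.1 291.6]
-0.011 0.01 [274.7 281.1] [296.9 281.1]
-0.011 0.02 [274.7 271.7] [295.8 271.7]
-0.011 0.025 [274.7 267.3] [295.3 267.3]
t 19.0 tcp [0.5833 0.0305 0.1128] gap 0.0 F [-0.5  0.9 -0.4] j [-0.3   0.59  0.22  2.03 -0.24  0.54  0.44]
shift cm (current tool axes) [-0.15 -0.1   5.68] (target axes) [-0.15 -0.1   5.68] rot [0.    0.    0.002]
```

Run:
```python
from station import arm
from h import *
from scipy.optimize import least_squares as ls
def sol(f,half,pts):
    d=dict(np.load(f));T=d['T']
    d8=dict(np.load('pics/w8.npz'));s=arm.state();R,p=s['ee_rot'],s['tcp_pos']
    # tool frame in camera from the settled view w8 (fixed mount)
    def r(q):return np.hstack([proj(d8,p+R@[q[0],sg*half,q[1]])-pt for sg,pt in zip((-1,1),pts)])
    o=ls(r,[0,.02]);print(f,'x,z',o.x.round(4),'res',o.fun.round(1))
sol('pics/w8.npz',.0425,[(172,277),(384,277)])
sol('pics/w8.npz',.013,[(248,262),(307,262)])
```

```text
pics/w8.npz x,z [ 0.0073 -0.0198] res [-3.6  0.1 -3.7 -0.1]
pics/w8.npz x,z [ 0.0065 -0.0044] res [-2.9  0.  -3.1 -0. ]
```

The geometry explains it: the fingertips in the views sit about at the TCP, not 25 mm ahead of it, so I closed above the bush. I'll go down roughly 28 mm lower, in small steps with the force watched.

```bash
python3 -m jog '[[-0.12,-0.1,0,0,0,0,0],[0,0,0,0,0,0,0],[0,0,0,0,0,0,0],[0,0,0,0,0,0,0],[0,0,2,0,0,0,0]]'
python3 -m jog '[[0,0,2,0,0,0,0],[0,0,1.2,0,0,0,0],[0,0,0,0,0,0,0],[0,0,0,0,0,0,0]]'
python3 -m jog '[[0,0,0.7,0,0,0,0],[0,0,0.5,0,0,0,0],[0,0,0,0,0,0,0]]'
```

```text
time_s: 19.5
tcp_pos: [0.5843, 0.029, 0.0941]
ee_rot: [[-0.339, 0.941, 0.004], [0.941, 0.339, 0.0], [-0.001, 0.004, -1.0]]
wrist_force: [0.2, 0.3, -0.3]
finger_gap: 0.0722
time_s: 19.9
tcp_pos: [0.5829, 0.0288, 0.0607]
ee_rot: [[-0.339, 0.941, -0.0], [0.941, 0.339, -0.0], [-0.0, -0.0, -1.0]]
wrist_force: [0.8, -0.5, 1.1]
finger_gap: 0.0852
time_s: 20.2
tcp_pos: [0.5826, 0.029, 0.0482]
ee_rot: [[-0.339, 0.941, -0.0], [0.941, 0.339, -0.0], [0.0, -0.0, -1.0]]
wrist_force: [-0.5, -0.7, -1.6]
finger_gap: 0.0855
```

```bash
python3 -m jog '[[0,0,0.5,0,0,0,0],[0,0,0.4,0,0,0,0],[0,0,0,0,0,0,0]]'
python3 -m jog '[[0,0,0.4,0,0,0,0],[0,0,0.2,0,0,0,0],[0,0,0,0,0,0,0]]'
python3 - <<'E'
from station import arm
from h import *
go([.5829,.0288,.034],1.915,arm)
E
```

```text
time_s: 20.5
tcp_pos: [0.5825, 0.0289, 0.039]
ee_rot: [[-0.339, 0.941, -0.001], [0.941, 0.339, -0.0], [0.0, -0.001, -1.0]]
wrist_force: [0.1, 0.2, -0.4]
finger_gap: 0.0852
time_s: 20.8
tcp_pos: [0.5827, 0.0289, 0.0333]
ee_rot: [[-0.339, 0.941, -0.0], [0.941, 0.339, -0.0], [0.0, -0.0, -1.0]]
wrist_force: [1.1, -0.6, 0.1]
finger_gap: 0.085
t 20.8 tcp [0.5827 0.0289 0.0333] gap 0.085 F [ 1.1 -0.6  0.1] j [-0.25  0.71  0.15  2.07 -0.28  0.38  0.47]
shift cm (current tool axes) [-0.02  0.02 -0.07] (target axes) [-0.02  0.02 -0.07] rot [-0.    -0.     0.002]
```

```bash
python3 -m jog '[[0,0,0,0,0,0,1],[0,0,0,0,0,0,1],[0,0,0,0,0,0,1],[0,0,0,0,0,0,1],[0,0,0,0,0,0,1]]' 50
python3 -m jog '[[0,0,0,0,0,0,1],[0,0,0,0,0,0,1],[0,0,0,0,0,0,1]]'
```

```text
time_s: 21.3
tcp_pos: [0.5833, 0.029, 0.034]
ee_rot: [[-0.339, 0.941, 0.001], [0.941, 0.339, 0.0], [-0.0, 0.001, -1.0]]
wrist_force: [1.0, 0.7, 3.8]
finger_gap: 0.0283
time_s: 21.6
tcp_pos: [0.5832, 0.0291, 0.0339]
ee_rot: [[-0.339, 0.941, 0.001], [0.941, 0.339, 0.0], [-0.0, 0.001, -1.0]]
wrist_force: [0.3, 1.1, 5.6]
finger_gap: 0.0285
```

```bash
python3 -m jog '[[0,0,-0.3,0,0,0,1],[0,0,-0.7,0,0,0,1],[0,0,-1.5,0,0,0,1],[0,0,-2.5,0,0,0,1],[0,0,-3,0,0,0,1]]' 70
python3 -m jog '[[0,0,-3,0,0,0,1],[0,0,0,0,0,0,1],[0,0,0,0,0,0,1]]'
python3 - <<'E'
from station import arm
from h import *
go([.583,.339,.11],1.915,arm)
d=arm.snapshot('wrist');cv2.imwrite('pics/w9.png',d['image'])
E
```

```text
time_s: 22.1
tcp_pos: [0.5821, 0.0288, 0.1146]
ee_rot: [[-0.339, 0.941, -0.002], [0.941, 0.339, -0.0], [0.0, -0.002, -1.0]]
wrist_force: [0.6, 0.7, -1.2]
finger_gap: 0.0275
time_s: 22.4
tcp_pos: [0.5829, 0.0291, 0.1448]
ee_rot: [[-0.339, 0.941, 0.002], [0.941, 0.339, 0.0], [-0.0, 0.002, -1.0]]
wrist_force: [-1.4, 0.9, -1.1]
finger_gap: 0.0282
t 22.4 tcp [0.5829 0.0291 0.1448] gap 0.0282 F [-1.4  0.9 -1.1] j [-0.31  0.55  0.24  2.02 -0.22  0.6   0.43]
shift cm (current tool axes) [29.15 10.52  3.49] (target axes) [29.17 10.46  3.48] rot [0.002 0.    0.002]
```

View pics/w9.png

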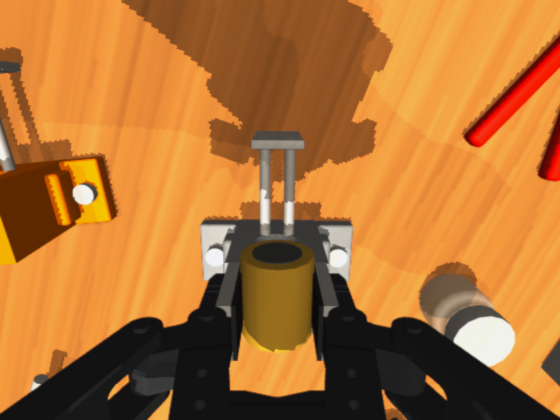

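The wrist view shows the bush held level between the pads at (278,295) and the rails empty. I'll carry it to the tray.

```bash
python3 -m jog '[[4.16,1.5,0,0,0,0,1],[4.16,1.5,0,0,0,0,1],[4.16,1.5,0,0,0,0,1],[4.16,1.5,0,0,0,0,1],[4.16,1.5,0,0,0,0,1]]' >/dev/null
python3 -m jog '[[4.16,1.5,0,0,0,0,1],[4.16,1.5,0,0,0,0,1],[0,0,0,0,0,0,1],[0,0,0,0,0,0,1]]'
python3 -m jog '[[0,0,3,0,0,0,1],[0,0,3,0,0,0,1],[0,0,3,0,0,0,1],[0,0,2,0,0,0,1],[0,0,0,0,0,0,1]]'
python3 - <<'E'
from station import arm
from h import *
go([.583,.339,.006],1.915,arm)
E
```

```text
time_s: 23.35
tcp_pos: [0.5815, 0.3395, 0.1417]
ee_rot: [[-0.342, 0.94, -0.002], [0.94, 0.342, -0.002], [-0.001, -0.003, -1.0]]
wrist_force: [-0.4, -1.2, -1.9]
finger_gap: 0.0277
time_s: 23.85
tcp_pos: [0.5812, 0.3353, 0.0302]
ee_rot: [[-0.337, 0.941, -0.005], [0.941, 0.337, -0.004], [-0.002, -0.006, -1.0]]
wrist_force: [-0.0, -0.5, -1.1]
finger_gap: 0.0279
t 23.85 tcp [0.5812 0.3353 0.0302] gap 0.0279 F [-0.  -0.5 -1.1] j [-0.75  0.79  0.22  1.86 -0.31  0.53  0.03]
shift cm (current tool axes) [0.3  0.31 2.42] (target axes) [0.29 0.29 2.42] rot [-0.006  0.002 -0.   ]
```

```bash
python3 -m jog '[[0,0,1,0,0,0,1],[0,0,0.7,0,0,0,1],[0,0,0.3,0,0,0,1],[0,0,0,0,0,0,1],[0,0,0,0,0,0,1]]'
python3 -m jog '[[0,0,0.2,0,0,0,1],[0,0,0.2,0,0,0,1],[0,0,0,0,0,0,1]]'
```

```text
time_s: 24.35
tcp_pos: [0.5831, 0.3386, 0.0141]
ee_rot: [[-0.339, 0.941, 0.001], [0.941, 0.339, 0.0], [0.0, 0.001, -1.0]]
wrist_force: [0.1, -0.4, -1.3]
finger_gap: 0.0281
time_s: 24.65
tcp_pos: [0.5827, 0.3385, 0.0094]
ee_rot: [[-0.339, 0.941, -0.0], [0.941, 0.339, -0.0], [-0.0, -0.0, -1.0]]
wrist_force: [0.2, 0.4, -0.3]
finger_gap: 0.0285
```

```bash
python3 -m jog '[[0,0,0.15,0,0,0,1],[0,0,0,0,0,0,1],[0,0,0,0,0,0,1]]'
python3 -m jog '[[0,0,0.15,0,0,0,1],[0,0,0,0,0,0,1],[0,0,0,0,0,0,1]]'
```

```text
time_s: 24.95
tcp_pos: [0.5828, 0.3385, 0.0081]
ee_rot: [[-0.339, 0.941, -0.0], [0.941, 0.339, -0.0], [-0.0, -0.0, -1.0]]
wrist_force: [1.0, -0.5, -1.7]
finger_gap: 0.0279
time_s: 25.25
tcp_pos: [0.5828, 0.3384, 0.0066]
ee_rot: [[-0.339, 0.941, -0.0], [0.941, 0.339, -0.0], [-0.0, -0.0, -1.0]]
wrist_force: [-0.0, -0.7, -1.9]
finger_gap: 0.0279
```

```bash
python3 -m jog '[[0,0,0.15,0,0,0,1],[0,0,0.05,0,0,0,1],[0,0,0,0,0,0,1],[0,0,0,0,0,0,1]]'
python3 -m jog '[[0,0,0,0,0,0,0.6],[0,0,0,0,0,0,0.5],[0,0,0,0,0,0,0.5],[0,0,0,0,0,0,0.5],[0,0,0,0,0,0,0.5]]'
python3 -m jog '[[0,0,-1,0,0,0,0.5],[0,0,-2,0,0,0,0.5],[0,0,-4,0,0,0,0.5],[0,0,-4,0,0,0,0.5],[0,0,-4,0,0,0,0.5]]'
python3 -m jog '[[-4,-2,0,0,0,0,0.5],[-4,-2,0,0,0,0,0.5],[-4,-2,0,0,0,0,0.5],[-4,-2,0,0,0,0,0.5],[0,0,0,0,0,0,0.5]]'
python3 - <<'E'
from station import arm
from h import *
t=arm.snapshot('top');s=arm.snapshot('scene');np.savez('pics/t10.npz',**t)
W=np.zeros((600,800,3),np.uint8)
W[:300,:400]=cv2.resize(t['image'][165:285,70:230],(400,300),interpolation=cv2.INTER_CUBIC)
W[300:,:400]=cv2.resize(t['image'],(400,300),interpolation=cv2.INTER_AREA)
W[:300,400:]=cv2.resize(s['image'][90:180,310:430],(400,300),interpolation=cv2.INTER_CUBIC)
W[300:,400:]=cv2.resize(s['image'][190:310,100:260],(400,300),interpolation=cv2.INTER_CUBIC)
cv2.imwrite('pics/c10.png',W)
E
```

```text
time_s: 25.65
tcp_pos: [0.5828, 0.3385, 0.0046]
ee_rot: [[-0.339, 0.941, -0.0], [0.941, 0.339, -0.0], [-0.0, -0.0, -1.0]]
wrist_force: [-0.2, 0.2, -1.0]
finger_gap: 0.0277
time_s: 26.15
tcp_pos: [0.5829, 0.3385, 0.0046]
ee_rot: [[-0.339, 0.941, 0.0], [0.941, 0.339, 0.0], [-0.0, 0.0, -1.0]]
wrist_force: [0.3, -0.4, -0.2]
finger_gap: 0.0426
time_s: 26.65
tcp_pos: [0.5827, 0.3383, 0.1568]
ee_rot: [[-0.339, 0.941, 0.0], [0.941, 0.339, 0.0], [-0.0, 0.0, -1.0]]
wrist_force: [0.4, 0.5, -0.2]
finger_gap: 0.0428
time_s: 27.15
tcp_pos: [0.5613, 0.1534, 0.1559]
ee_rot: [[-0.331, 0.944, 0.0], [0.944, 0.331, -0.003], [-0.002, -0.001, -1.0]]
wrist_force: [-0.6, 0.1, 0.2]
finger_gap: 0.0428
```

View pics/c10.png

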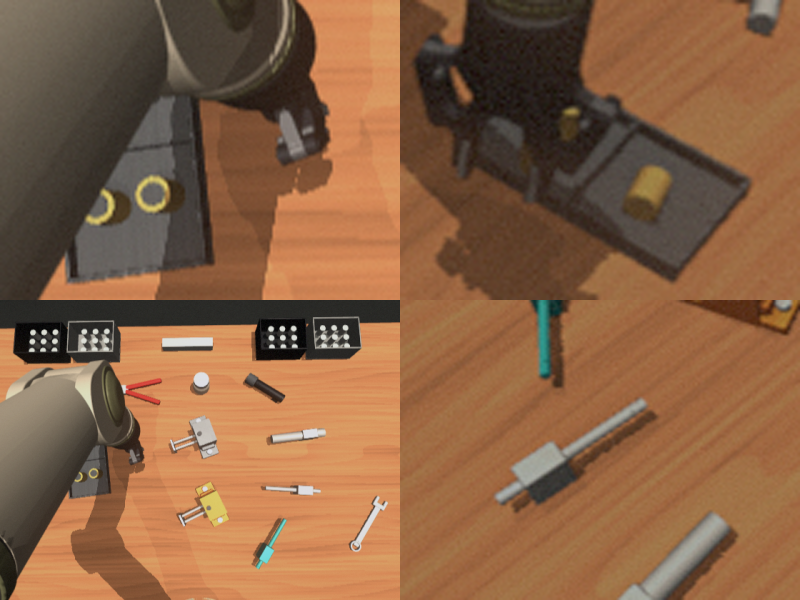

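```bash
python3 -m jog '[[0,0,0,0,0,0,0.5],[0,0,0,0,0,0,0.5]]'
python3 - <<'E'
from station import arm
from h import *
d=arm.snapshot('scene');p=ray(d,384.4,147.6,.022)
q=p[:2]-np.array([.5806,.339]);e=np.array([np.cos(.12),np.sin(.12)]);print('bush',p.round(4),'in empty half',(q@e).round(4),(q@np.array([-e[1],e[0]])).round(4))
print(arm.hand_in())
E
```

```text
time_s: 27.45
tcp_pos: [0.5619, 0.1625, 0.1547]
ee_rot: [[-0.341, 0.94, 0.0], [0.94, 0.341, 0.001], [0.0, 0.0, -1.0]]
wrist_force: [0.4, 0.8, 1.0]
finger_gap: 0.043
bush [0.5867 0.3356 0.022 ] in empty half 0.0057 -0.0041
the job is handed in; nothing more can be done
None
```

I finished the job and handed it in at about 27.5 s on the robot clock. No verdict was reported.

**What I did:**
- I gripped the thin drift and pushed its rod through the access hole. The push took about 8 N, and the bush came out onto the rails about 24 mm past the exit face.
- I drew the drift out and stood it back on its block at its original place.
- I laid the bush on its side in the empty half of the tray.

**Last checks:**
- **Bush:** on its side, about 6 mm and 4 mm from the centre of the empty half.
- **Drift and jar:** the drift stood upright with its tip more than 0.2 m from the housing. The jar was also upright.
- **Arm:** clear of everything, with wrist force about 1 N (noise level).

**What disagreed or failed:**
- **First grasp of the bush:** it missed, with the jaws shutting above the bush. In the images the fingertips sat about level with the tool point (TCP), not 25 mm ahead of it as described. Going about 28 mm lower worked, and the bush had not moved on the rails.
- **Gap readings:** the gripper gap read 1.5 to 4 mm below the true widths.
- **Bush position:** after the push, a rough cross-check from the scene camera put the bush about 9 mm to one side and 6 mm farther along than the top view. The wrist view agreed with the top view, so I used that.

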